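Put the little rolling pin away in the empty steel pot

TASK

The washed wooden rolling pin (the plain straight round stick) is drying upright in the grey rack. Lift it out and stand it upright in the empty steel pot, lowering it to the bottom before you let go rather than dropping it in. Leave the scraper in the rack, and leave the other pot, the one full of utensils, standing where it is.

Things in the scene. Friction and masses are not known exactly. Their poses are not given: they have to be found in the camera images.
- pin: Small rolling pin: plain pale-wood cylinder, 24 mm diameter, 180 mm long, no head, 60 to 125 g. Origin: centre of its lower end, z up along it. Starts upright in one of three sockets of a fixed grey rack, lower end 10 mm and top 190 mm above the table, upper 140 mm free. At the start its x axis points across the rack's row of sockets, its y axis along it. Nothing tall within 70 mm across the row.
- pot: The empty pot: straight round steel cup, 62 mm outer diameter, 90 mm high, wall 3 mm (inner diameter 56 mm), inner floor 5 mm above the table, about 450 g, loose on the table. Origin: centre of its underside, z up.
- fullpot: The other pot: the same steel cup full of small sticks and spoons with knobbed ends that rise to 145 mm above the table; loose, about 700 g, 140 mm or more from the empty pot. Origin: centre of its underside, z up.
- scraper: Scraper, also in the rack (70 x 250 mm, 50 mm high; sockets 31 mm wide, 40 mm deep, 80 mm apart; the third holds a wooden tamper, 140 mm long, with a 44 mm disc on top). Round wooden handle, 24 mm; flat white blade on top, 56 mm wide across the row, 9 mm thick, 56 mm high; 150 mm long, top 160 mm above the table. Origin: centre of its lower end, z up.
Things that resemble listed ones, but are neither listed nor needed, are in the scene too. Leave any red look-alike of the pin alone. What is shaped like the pot but green is not meant.

How it is judged:
By the outcome, as a careful person would: the job done as asked, in the order asked, and still so for the second after the job is handed in, with the robot touching nothing.
It also fails if it takes over 43 s, if anything falls off the work surface, if the arm or the gripper's body presses on something with over 40 N, if the wrist force passes 120 N, or if a joint passes its speed limit or range.

ROBOT

A 6-joint arm with a two-finger parallel gripper is mounted at the origin on the work surface. World frame = base frame: x ahead of the robot, y to its left, z up, the work surface at z = 0. Lengths are in m, angles in degrees, forces in N, time in s.
With the tool pointing down it reaches from about 0.35 to 0.875 m from the base axis. Payload 4.2 kg.
Tool frame: the origin (TCP) lies at the centre of the arm's flange, where the gripper is bolted on; the fingertips stand 182 mm ahead of it and the grasp point (between the pads) lies 164 mm ahead of it (r.nose_length is the distance from the TCP to the fingertips, in m); z points along the fingers, y is the line along which they close (so a half turn about z gives the same grasp; the last joint's range is limited). The gripper opens to 87 mm and grips with 3 to 60 N. Pads are 19 mm wide; open, the fingers measure 117 mm over their backs; the gripper's body (75 mm by 190 mm) begins 51 mm behind the grasp point.
Start: joints at [-48.552, 22.042, 0.453, 0, -68.411, -14.817], TCP at [0.28, -0.559, 0.405] pointing down, gripper open.
Joint ranges: [-179.83, 179.83], [-69.29, 118.12], [-61.27, 80.66], [-181.25, 117.63], [-171.15, -9.14], [-177.46, 177.46]. Speed limits (degrees/s): [159.86, 159.86, 180, 180, 180, 180].

INTERFACE

Orientations are given as a 3x3 rotation matrix whose columns are the frame's x, y, z axes.
In Python, from station import r, vision gives the robot as it stands. The module is installed in compiled form; this text tells all that it offers.
- The arm moves only by the shell command python3 -m creep 'ROWS'. ROWS is JSON, a list of rows, each a list of 7 numbers: the opening, from -1 (shut) to 1 (fully open), then the shift along the tool's x, y, z in mm, then the turn, a rotation vector about the tool's x, y, z in degrees. A call has 1 to 8 rows; each row is the pose to reach, as a shift and turn from the pose commanded when the call began, along the tool's axes at that moment; what a row does not reach only later rows make up. A row lasts 1/12 s, in which the tool goes at most 41.7 mm and 7.16 degrees, less where a joint would pass 70% of its speed; a pose out of reach is approached as far as the arm can. A call with a gripper value outside its range is refused whole. The fingers move at their own pace and stop on an object; the grip force is fixed at half the most. Time passes only in rows, so rows that repeat a pose let the fingers close. It gives the time, the measured TCP pose, the force, the opening and the grip force at its end, in the units of the state.
- r.sense(): the state, without advancing time (a new reading comes with each control period).
- vision.capture(name): name is "scene" or "top" or "wrist"; returns (picture, depth): 400x640x3 uint8, red, green, blue; 400x640 float32, m along the optical axis (not along the pixel's ray), 0 where there is no reading.
- vision.camera_model(name): a dict with "vertical_fov" (degrees; the focal length in pixels is half the picture's height over the tangent of half this angle, whatever the lens; pixels are square), "cx", "cy" (the principal point, pixels), "distortion" ([k1, k2, p1, p2, k3] as OpenCV has them; the pictures are not rectified), "extrinsics" (4x4, takes a point from camera to world coordinates); the wrist camera has in their place "mount" (4x4, takes a point from camera to tool coordinates, whose origin is the TCP and whose axes are the flange's). Camera axes: x right, y down, z forward; pixel columns grow to the right and rows downward; lengths in m; the calibration is good to about 2 mm. A picture is of the moment at which its call begins: read the wrist's pose just before it. camera_model takes no time and is no camera call.
- r.finish_job(): hands the job in; it is judged then, once.
Trained networks look in the newest picture that a camera, given by its name, has taken for a name from the list of things; names that differ only in an ending like _2 or _b are one class to them, and where a whole thing is asked for, a point or a joint stands for the part that bears it (a point fixed in the world has none). Each returns a list of dicts, best first, with "conf" (0 to 1); they miss things now and then, are a little off and sometimes report something else, mostly with a low value. They report only what shows in the picture. A call takes as long as a camera call. They do not tell look-alikes from the thing itself.
- vision.find_in(camera, thing): "uv" ([column, row] in pixels, amid what is visible of it).
- vision.cut_out(camera, thing): "region" (400x640 bool, what is visible of it) and "uv" ([column, row] in pixels, amid what is visible of it).
The state is a dict: "time_s": time; "joints": joint angles; "joint_velocities": joint speeds; "effort": joint torques, N m; "tcp_pos": TCP position; "ee_rot": TCP orientation; "wrist_force": force on the tool from outside, world axes, zero at the start; "moment": the same for the moment, N m; "gripper_width": opening from 0.0 (shut) to 1.0 (fully open); "gripper_force": force on a finger pad.
Only numpy, scipy, OpenCV 4.12 (cv2) and the standard library are available. Lean on these libraries where they do the work, as an engineer would, in place of code of your own. Each camera call takes 0.05 s, during which the arm holds its last target. There are 200 camera calls.

## Working session

There is one attempt and no reset: what is moved stays moved. The work goes in short steps, Python scripts to look and compute and a shell command to move; the robot and the scene stay as the last step left them, time stands still between calls to the robot, and variables do not carry over. Pictures are saved under pics/ and viewed, at most 10 in all, crops included, and the job is handed in when it is done.

```bash
mkdir -p pics; cat > h.py <<'E'
import numpy as np, cv2
from station import r, vision
def save(im,n): cv2.imwrite('pics/'+n,im[:,:,::-1])
def cam(name):
    m=vision.camera_model(name); f=200/np.tan(np.radians(m["vertical_fov"]/2))
    K=np.array([[f,0,m["cx"]],[0,f,m["cy"]],[0,0,1]])
    if "extrinsics" in m: T=np.array(m["extrinsics"])
    else:
        s=r.sense(); W=np.eye(4); W[:3,:3]=s["ee_rot"]; W[:3,3]=s["tcp_pos"]; T=W@np.array(m["mount"])
    return K,np.array(m["distortion"],float),T
def pts(name,depth,mask,c=None):
    K,D,T=c or cam(name)
    v,u=np.nonzero(mask&(depth>0)); z=depth[v,u]
    n=cv2.undistortPoints(np.stack([u,v],1).astype(np.float64)[:,None],K,D)[:,0]
    P=np.c_[n*z[:,None],z]
    return P@T[:3,:3].T+T[:3,3]
E
cat > a.py <<'E'
from h import *
ims=[]
for c in ("scene","top"):
    im,d=vision.capture(c); save(im,c+'0.png')
    for t in ("pin","pot","fullpot","scraper"):
        for o in vision.cut_out(c,t)[:4]:
            P=pts(c,d,o["region"])
            if len(P)<5: print(c,t,o["uv"],o["conf"],'few');continue
            top=P[P[:,2]>P[:,2].max()-.015]
            print(c,t,np.round(o["uv"]),round(o["conf"],2),len(P),'med',np.median(P,0).round(3),'lo',np.percentile(P,3,0).round(3),'hi',np.percentile(P,97,0).round(3), im[o["region"]].mean(0).round())
s=r.sense(); print(s["time_s"],s["tcp_pos"],np.round(s["ee_rot"],3),s["gripper_width"])
E
python3 a.py
```

```text
scene pin [219. 195.] 0.76 561 med [ 0.53  -0.241  0.126] lo [ 0.52  -0.252  0.049] hi [ 0.534 -0.231  0.19 ] [92. 72. 46.]
scene pin [223. 169.] 0.72 619 med [ 0.4   -0.226  0.094] lo [ 0.29  -0.242 -0.002] hi [ 0.405 -0.216  0.179] [82. 22. 20.]
scene pot [353. 183.] 0.59 656 med [0.482 0.112 0.068] lo [0.436 0.082 0.027] hi [0.497 0.14  0.09 ] [21. 58. 27.]
scene scraper [246. 185.] 0.95 442 med [ 0.501 -0.168  0.116] lo [ 0.473 -0.179  0.048] hi [ 0.519 -0.156  0.159] [89. 84. 68.]
top pin [446. 180.] 0.89 428 med [ 0.516 -0.232  0.146] lo [ 0.508 -0.253  0.041] hi [ 0.53  -0.228  0.191] [75. 62. 43.]
top pot [281. 205.] 0.64 726 med [0.468 0.118 0.01 ] lo [0.435 0.085 0.002] hi [0.492 0.142 0.091] [35. 80. 44.]
top pot [303. 156.] 0.56 735 med [0.585 0.07  0.032] lo [0.546 0.041 0.003] hi [0.604 0.096 0.091] [72. 74. 71.]
top fullpot [195. 164.] 0.94 991 med [0.549 0.301 0.08 ] lo [0.525 0.282 0.004] hi [0.582 0.338 0.144] [59. 55. 47.]
top scraper [411. 197.] 0.86 406 med [ 0.486 -0.161  0.134] lo [ 0.465 -0.174  0.042] hi [ 0.51  -0.153  0.161] [78. 77. 67.]
top scraper [305. 153.] 0.66 794 med [0.584 0.071 0.033] lo [0.546 0.041 0.002] hi [0.604 0.097 0.091] [75. 76. 73.]
0.5 [ 0.28017318 -0.55865     0.40470415] [[-0.894 -0.448 -0.   ]
 [-0.448  0.894  0.   ]
 [-0.     0.    -1.   ]] 0.9964461524747829
```

View pics/scene0.png

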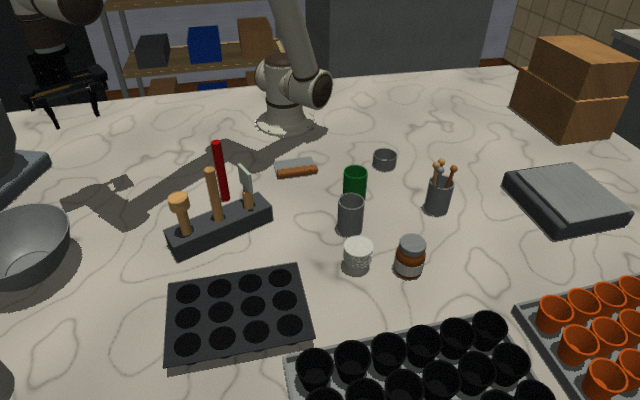

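View pics/top0.png

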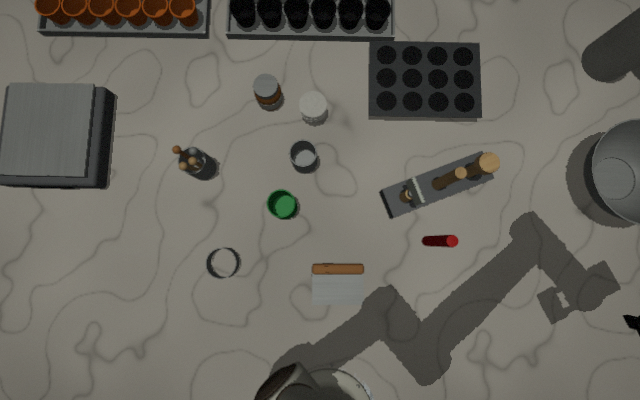

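The middle upright stick (top view ~460,173; scene ~212,195) is the pin. The red stick at (440,241) is its look-alike. The empty steel pot is at top (303,156), with the green cup at (283,205) and the full pot at (195,162). Next I fit the axes.

```bash
cat > b.py <<'E'
from h import *
from scipy.optimize import least_squares
A=[]
full=np.ones((400,640),bool)
for c in ("scene","top"):
    im,d=vision.capture(c); A.append(pts(c,d,full))
def near(P,x,y,rad): return P[np.hypot(P[:,0]-x,P[:,1]-y)<rad]
for n,P in zip(("scene","top"),A):
    q=near(P,.52,-.24,.03)
    t=q[(q[:,2]>.183)&(q[:,2]<.2)]; print(n,'top disc',len(t),t.mean(0).round(4),(t.min(0)+t.max(0)).round(4)/2)
    s=q[(q[:,2]>.07)&(q[:,2]<.183)]
    f=lambda p:np.hypot(s[:,0]-p[0]-p[2]*(s[:,2]-.15),s[:,1]-p[1]-p[3]*(s[:,2]-.15))-.012
    o=least_squares(f,[.52,-.24,0,0],loss='soft_l1',f_scale=.002); print(' axis@.15',o.x.round(4),len(s),np.abs(o.fun).mean())
    q=near(P,.575,.07,.05); q=q[(q[:,2]>.083)&(q[:,2]<.1)]
    f=lambda p:np.hypot(q[:,0]-p[0],q[:,1]-p[1])-.0295
    o=least_squares(f,[.575,.07],loss='soft_l1',f_scale=.002); print(' pot rim',o.x.round(4),len(q),q[:,2].mean(),'bbox',q.min(0).round(3),q.max(0).round(3))
    k=P[(P[:,2]>.042)&(P[:,2]<.055)]; k=near(k,.52,-.24,.15)
    rect=cv2.minAreaRect((k[:,:2]*1000).astype(np.float32)); print(' rack',rect, len(k))
print(vision.camera_model("top")["extrinsics"][:3] if 0 else '')
E
python3 b.py
```

```text
scene top disc 66 [ 0.5243 -0.2416  0.1877] [ 0.52365 -0.24165  0.1867 ]
 axis@.15 [ 5.207e-01 -2.425e-01  1.080e-02 -4.000e-04] 419 0.0009093945282921333
 pot rim [0.5789 0.0668] 156 0.08735321757427904 bbox [0.547 0.037 0.083] [0.61  0.097 0.091]
 rack ((483.72125244140625, -256.15777587890625), (155.52737426757812, 250.36265563964844), 22.28691864013672) 2007
top top disc 127 [ 0.5193 -0.2387  0.1893] [ 0.5197  -0.23945  0.18825]
 axis@.15 [ 0.5199 -0.2401  0.0022 -0.0027] 226 0.0003173347024797765
 pot rim [0.5754 0.0691] 145 0.08902213146194289 bbox [0.545 0.039 0.083] [0.607 0.098 0.093]
 rack ((478.5810546875, -256.8214111328125), (159.27337646484375, 252.06619262695312), 22.36103630065918) 2173
```

```bash
cat > go.py <<'E'
import sys; from h import *
# go.py x y z yaw_of_closing_axis -> remaining shift in tool axes (mm), rotvec (deg)
from scipy.spatial.transform import Rotation as R
x,y,z,a=map(float,sys.argv[1:5]); s=r.sense(); E=np.array(s["ee_rot"])
c,n=np.cos(np.radians(a)),np.sin(np.radians(a)); yy=np.array([c,n,0]); zz=np.array([0,0,-1.])
G=np.c_[np.cross(yy,zz),yy,zz]
print('shift',(E.T@(np.array([x,y,z])-s["tcp_pos"])*1000).round(1),'turn',np.degrees(R.from_matrix(E.T@G).as_rotvec()).round(2),'t',s["time_s"],'j',np.round(s["joints"],1),'F',np.round(s["wrist_force"],1))
E
python3 go.py .5203 -.2412 .43 202.3
python3 -m creep '[[1,-357,177,-25,0,0,-86],[1,-357,177,-25,0,0,-86],[1,-357,177,-25,0,0,-86],[1,-357,177,-25,0,0,-86],[1,-357,177,-25,0,0,-86],[1,-357,177,-25,0,0,-86],[1,-357,177,-25,0,0,-86],[1,-357,177,-25,0,0,-86]]'
python3 go.py .5203 -.2412 .43 202.3
```

```text
shift [-356.9  176.1  -25.2] turn [ -0.     0.   -85.67] t 0.6 j [-48.6  22.    0.5  -0.  -68.4 -14.8] F [-0.7 -0.3 -1.3]
time_s: 1.27
tcp_pos: [0.4811, -0.2911, 0.4262]
ee_rot: [[-0.099, -0.995, 0.001], [-0.995, 0.099, -0.0], [0.0, -0.001, -1.0]]
wrist_force: [0.8, 0.4, -0.1]
gripper_width: 0.998
gripper_force: 0.0
shift [-53.5 -34.   -3.8] turn [-4.000e-02 -2.000e-02 -2.801e+01] t 1.2667 j [-14.7  15.1  -6.6   0.  -68.3   9. ] F [ 0.8  0.4 -0.1]
```

```bash
python3 -m creep '[[1,-53.5,-34,-4,0,0,-28],[1,-53.5,-34,-4,0,0,-28],[1,-53.5,-34,-4,0,0,-28],[1,-53.5,-34,-4,0,0,-28],[1,-53.5,-34,-4,0,0,-28],[1,-53.5,-34,-4,0,0,-28]]'
cat > c.py <<'E'
from h import *
c=cam("wrist"); im,d=vision.capture("wrist"); save(im,'w1.png')
P=pts("wrist",d,np.ones((400,640),bool),c)
q=P[(np.hypot(P[:,0]-.52,P[:,1]+.241)<.03)&(P[:,2]>.17)&(P[:,2]<.2)]
print(len(q)); 
if len(q): print(q.mean(0),q.min(0),q.max(0))
E
python3 c.py; python3 go.py .5203 -.2412 .315 202.3
```

```text
time_s: 1.77
tcp_pos: [0.5198, -0.2432, 0.4296]
ee_rot: [[0.371, -0.929, -0.0], [-0.929, -0.371, 0.0], [-0.0, 0.0, -1.0]]
wrist_force: [-0.3, -0.3, 0.5]
gripper_width: 0.999
gripper_force: 0.0
795
[ 0.52228033 -0.24350715  0.18904956] [ 0.51016643 -0.25339108  0.17020779] [ 0.53335562 -0.23017239  0.19278845]
shift [ -1.9  -1.4 114.7] turn [-0.   -0.   -0.55] t 1.8167 j [ -8.9  16.1  -4.6   0.  -69.3  30.7] F [-1.2  0.7  0.4]
```

View pics/w1.png

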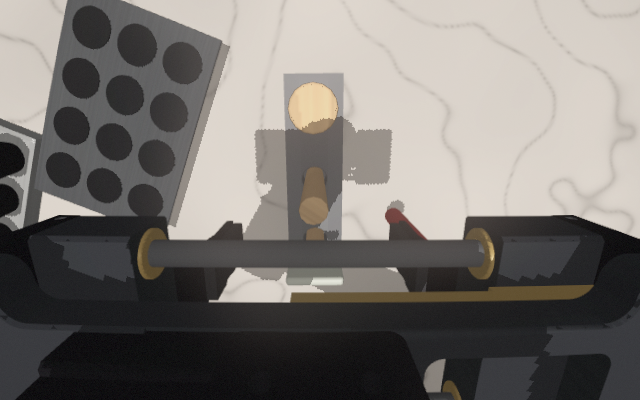

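The wrist view shows the pin's top at (313,210), centred between the fingers, with the tamper at (313,108). I'll descend and grip.

```bash
python3 -m creep '[[1,-1,-2,35,0,0,-0.5],[1,-1,-2,65,0,0,-0.5],[1,-1,-2,90,0,0,-0.5],[1,-1,-2,108,0,0,-0.5],[1,-1,-2,116,0,0,-0.5],[1,-1,-2,116,0,0,-0.5]]'
python3 -m creep '[[-1,0,0,0,0,0,0],[-1,0,0,0,0,0,0],[-1,0,0,0,0,0,0],[-1,0,0,0,0,0,0],[-1,0,0,0,0,0,0],[-1,0,0,0,0,0,0],[-1,0,0,0,0,0,0],[-1,0,0,0,0,0,0]]'
python3 go.py .5203 -.2412 .315 202.3
```

```text
time_s: 2.32
tcp_pos: [0.5207, -0.242, 0.3117]
ee_rot: [[0.379, -0.925, -0.004], [-0.925, -0.379, 0.001], [-0.002, 0.004, -1.0]]
wrist_force: [-0.9, 0.5, -0.2]
gripper_width: 0.999
gripper_force: 0.0
time_s: 2.98
tcp_pos: [0.5213, -0.2417, 0.3138]
ee_rot: [[0.381, -0.924, 0.0], [-0.924, -0.381, -0.0], [0.0, -0.0, -1.0]]
wrist_force: [-0.6, 0.3, -0.2]
gripper_width: 0.478
gripper_force: 0.0
shift [-0.8  0.7 -1.2] turn [-0.01 -0.01  0.13] t 2.9833 j [ -8.7  21.8 -14.    0.  -54.1  31.2] F [-0.6  0.3 -0.2]
```

```bash
python3 -m creep '[[-1,0,0,0,0,0,0],[-1,0,0,0,0,0,0],[-1,0,0,0,0,0,0],[-1,0,0,0,0,0,0],[-1,0,0,0,0,0,0],[-1,0,0,0,0,0,0],[-1,0,0,0,0,0,0],[-1,0,0,0,0,0,0]]'
```

```text
time_s: 3.65
tcp_pos: [0.5213, -0.2417, 0.3136]
ee_rot: [[0.381, -0.924, -0.0], [-0.924, -0.381, 0.0], [-0.0, 0.0, -1.0]]
wrist_force: [0.4, 0.4, -1.0]
gripper_width: 0.268
gripper_force: 30.0
```

```bash
python3 -m creep '[[-1,0,0,-8,0,0,0],[-1,0,0,-22,0,0,0],[-1,0,0,-42,0,0,0],[-1,0,0,-68,0,0,0],[-1,0,0,-98,0,0,0],[-1,0,0,-130,0,0,0],[-1,0,0,-160,0,0,0],[-1,0,0,-180,0,0,0]]'
python3 -m creep '[[-1,0,0,0,0,0,0],[-1,0,0,0,0,0,0]]'
cat > pin.py <<'E'
from h import *
from scipy.optimize import least_squares
import sys
s=r.sense(); x,y,zt=s["tcp_pos"]
for c in sys.argv[1:]:
    im,d=vision.capture(c); save(im,c+'_%d.png'%(s["time_s"]*100))
    P=pts(c,d,np.ones((400,640),bool)); q=P[(np.hypot(P[:,0]-x,P[:,1]-y)<.035)&(P[:,2]>zt-.33)&(P[:,2]<zt-.19)]
    if len(q)<20: print(c,'few',len(q)); continue
    z0=zt-.3036
    f=lambda p:np.hypot(q[:,0]-p[0]-p[2]*(q[:,2]-z0),q[:,1]-p[1]-p[3]*(q[:,2]-z0))-.012
    o=least_squares(f,[x,y,0,0],loss='soft_l1',f_scale=.002)
    print(c,len(q),'bottom xy',o.x[:2].round(4),'tilt deg',np.degrees(o.x[2:]).round(2),'res',np.abs(o.fun).mean().round(4),'zmin',q[:,2].min().round(4),'expected',round(z0,4))
E
python3 pin.py scene top; python3 go.py .577 .068 .4936 202.3
```

```text
time_s: 4.32
tcp_pos: [0.521, -0.2418, 0.4979]
ee_rot: [[0.382, -0.924, 0.005], [-0.924, -0.382, -0.002], [0.004, -0.004, -1.0]]
wrist_force: [0.5, -0.5, -1.3]
gripper_width: 0.269
gripper_force: 30.0
time_s: 4.48
tcp_pos: [0.521, -0.2416, 0.4952]
ee_rot: [[0.381, -0.924, 0.003], [-0.924, -0.381, -0.0], [0.001, -0.003, -1.0]]
wrist_force: [0.5, -0.1, -1.8]
gripper_width: 0.27
gripper_force: 30.0
scene 543 bottom xy [ 0.5212 -0.2421] tilt deg [-0.11  0.53] res 0.0009 zmin 0.1905 expected 0.1916
top few 0
shift [-264.8 -169.8   -0.9] turn [0.09 0.11 0.12] t 4.5833 j [ -8.7  14.4   1.9  -0.  -77.7  31.2] F [-0.2  0.1 -0.4]
```

```bash
python3 -m creep '[[-1,-13,-8,0,0,0,0],[-1,-34,-22,0,0,0,0],[-1,-61,-39,0,0,0,0],[-1,-90,-58,0,0,0,0],[-1,-119,-76,0,0,0,0],[-1,-148,-95,0,0,0,0],[-1,-178,-114,0,0,0,0],[-1,-207,-133,0,0,0,0]]'
python3 -m creep '[[-1,-25,-16,0,0,0,0],[-1,-42,-27,0,0,0,0],[-1,-52,-33,0,0,0,0],[-1,-58,-37,0,0,0,0],[-1,-58,-37,0,0,0,0],[-1,-58,-37,0,0,0,0]]'
python3 pin.py scene; python3 go.py .577 .068 .4936 202.3
cat > pot.py <<'E'
from h import *
from scipy.optimize import least_squares
for c in ("scene","wrist","top"):
    k=cam(c); im,d=vision.capture(c); P=pts(c,d,np.ones((400,640),bool),k)
    q=P[(np.hypot(P[:,0]-.577,P[:,1]-.068)<.045)&(P[:,2]>.08)&(P[:,2]<.1)]
    if len(q)<20: print(c,len(q)); continue
    o=least_squares(lambda p:np.hypot(q[:,0]-p[0],q[:,1]-p[1])-.0295,[.577,.068],loss='soft_l1',f_scale=.002); print(c,'pot rim',o.x.round(4),len(q),np.abs(o.fun).mean())
    if c=="wrist": save(im,'w2.png')
E
python3 pot.py
```

```text
time_s: 5.25
tcp_pos: [0.5651, 0.0021, 0.4919]
ee_rot: [[0.381, -0.924, -0.004], [-0.924, -0.381, -0.001], [-0.001, 0.004, -1.0]]
wrist_force: [0.1, -0.4, -0.4]
gripper_width: 0.266
gripper_force: 30.0
time_s: 5.75
tcp_pos: [0.5773, 0.0676, 0.4931]
ee_rot: [[0.381, -0.925, -0.001], [-0.925, -0.381, -0.001], [0.0, 0.002, -1.0]]
wrist_force: [0.9, -0.1, -1.2]
gripper_width: 0.263
gripper_force: 30.0
scene 524 bottom xy [0.5767 0.0675] tilt deg [-0.15  0.07] res 0.0008 zmin 0.1891 expected 0.1895
shift [-0.8 -0.1 -0.3] turn [ 0.06 -0.01  0.07] t 5.8 j [ 22.6  15.    2.9   0.  -77.9  -0.2] F [-0.  -0.6 -0.5]
scene pot rim [0.5791 0.0669] 206 0.001036114046315774
wrist pot rim [0.578  0.0671] 312 0.0008809775420766943
top pot rim [0.5751 0.069 ] 20 0.000443868759958093
```

```bash
python3 -m creep '[[-1,1,-1,15,0,0,0],[-1,1,-1,40,0,0,0],[-1,1,-1,68,0,0,0],[-1,1,-1,96,0,0,0],[-1,1,-1,122,0,0,0],[-1,1,-1,144,0,0,0],[-1,1,-1,160,0,0,0],[-1,1,-1,170,0,0,0]]'
python3 -m creep '[[-1,0,0,3,0,0,0],[-1,0,0,6,0,0,0],[-1,0,0,8,0,0,0],[-1,0,0,9,0,0,0],[-1,0,0,10,0,0,0],[-1,0,0,11,0,0,0],[-1,0,0,11,0,0,0],[-1,0,0,11,0,0,0]]'
```

```text
time_s: 6.62
tcp_pos: [0.5781, 0.0666, 0.3216]
ee_rot: [[0.38, -0.925, -0.003], [-0.925, -0.38, -0.001], [-0.0, 0.003, -1.0]]
wrist_force: [-1.2, -0.2, -0.2]
gripper_width: 0.269
gripper_force: 30.0
time_s: 7.28
tcp_pos: [0.5787, 0.0676, 0.3129]
ee_rot: [[0.382, -0.924, 0.0], [-0.924, -0.382, 0.0], [0.0, -0.0, -1.0]]
wrist_force: [0.2, 1.1, -0.5]
gripper_width: 0.269
gripper_force: 30.0
```

```bash
python3 -m creep '[[-1,0,0,1,0,0,0],[-1,0,0,2,0,0,0],[-1,0,0,3,0,0,0],[-1,0,0,3,0,0,0],[-1,0,0,3,0,0,0]]'
python3 -m creep '[[-1,0,0,0.5,0,0,0],[-1,0,0,1,0,0,0],[-1,0,0,1,0,0,0],[-1,0,0,1,0,0,0]]'
```

```text
time_s: 7.7
tcp_pos: [0.5787, 0.0676, 0.3095]
ee_rot: [[0.382, -0.924, -0.0], [-0.924, -0.382, -0.0], [-0.0, 0.0, -1.0]]
wrist_force: [0.4, -0.3, -1.3]
gripper_width: 0.265
gripper_force: 30.0
time_s: 8.03
tcp_pos: [0.5787, 0.0676, 0.3086]
ee_rot: [[0.381, -0.924, 0.0], [-0.924, -0.381, 0.0], [-0.0, -0.0, -1.0]]
wrist_force: [-0.2, 0.2, -0.4]
gripper_width: 0.271
gripper_force: 30.0
```

```bash
python3 -m creep '[[-1,0,0,0.5,0,0,0],[-1,0,0,0.5,0,0,0],[-1,0,0,0.5,0,0,0]]'
python3 -m creep '[[-1,0,0,0.5,0,0,0],[-1,0,0,0.5,0,0,0],[-1,0,0,0.5,0,0,0]]'
python3 pin.py scene; python3 pot.py
```

```text
time_s: 8.28
tcp_pos: [0.5787, 0.0676, 0.3086]
ee_rot: [[0.382, -0.924, 0.0], [-0.924, -0.382, -0.0], [0.0, -0.0, -1.0]]
wrist_force: [-0.7, -0.0, 1.7]
gripper_width: 0.27
gripper_force: 30.0
time_s: 8.53
tcp_pos: [0.5787, 0.0676, 0.3085]
ee_rot: [[0.382, -0.924, 0.001], [-0.924, -0.382, -0.0], [0.0, -0.001, -1.0]]
wrist_force: [-1.3, 0.3, 5.6]
gripper_width: 0.267
gripper_force: 30.0
scene 1068 bottom xy [0.5957 0.059 ] tilt deg [-0.42  1.93] res 0.0102 zmin -0.0038 expected 0.0049
scene pot rim [0.5771 0.0672] 233 0.005949971874863788
wrist pot rim [0.5776 0.0681] 1062 0.00431801936907733
top pot rim [0.5758 0.0688] 42 0.0008477282669075304
```

Contact came at exactly the floor height (5.6 N upward). I'll ease off slightly and open.

```bash
python3 -m creep '[[-1,0,0,-0.4,0,0,0],[-1,0,0,-0.4,0,0,0],[-0.4,0,0,-0.4,0,0,0],[-0.4,0,0,-0.4,0,0,0],[-0.3,0,0,-0.4,0,0,0],[-0.2,0,0,-0.4,0,0,0],[-0.1,0,0,-0.4,0,0,0],[0,0,0,-0.4,0,0,0]]'
python3 -m creep '[[1,0,0,0,0,0,0],[1,0,0,0,0,0,0],[1,0,0,0,0,0,0],[1,0,0,0,0,0,0],[1,0,0,0,0,0,0],[1,0,0,0,0,0,0],[1,0,0,0,0,0,0],[1,0,0,0,0,0,0]]'
python3 - <<'E'
from h import *
im,d=vision.capture("scene"); save(im[100:300,200:500].repeat(2,0).repeat(2,1),'s3.png')
E
```

```text
time_s: 9.4
tcp_pos: [0.5787, 0.0676, 0.3078]
ee_rot: [[0.381, -0.924, -0.0], [-0.924, -0.381, -0.0], [-0.0, 0.0, -1.0]]
wrist_force: [-1.0, -0.2, -0.4]
gripper_width: 0.455
gripper_force: 0.0
time_s: 10.07
tcp_pos: [0.5787, 0.0676, 0.3081]
ee_rot: [[0.382, -0.924, 0.0], [-0.924, -0.382, 0.0], [0.0, -0.0, -1.0]]
wrist_force: [-0.6, 0.0, 0.6]
gripper_width: 0.975
gripper_force: 0.0
```

View pics/s3.png

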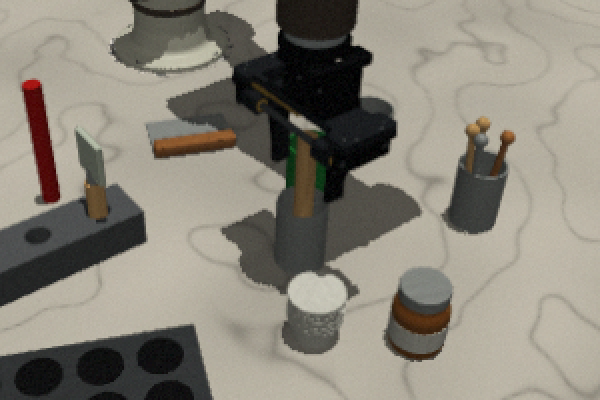

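The pin stands upright in the steel pot (crop ~305,180). The fingers are open on both sides, and the scraper and full pot haven't moved. Now I retreat straight up.

```bash
python3 -m creep '[[1,0,0,-5,0,0,0],[1,0,0,-15,0,0,0],[1,0,0,-30,0,0,0],[1,0,0,-50,0,0,0],[1,0,0,-75,0,0,0],[1,0,0,-100,0,0,0],[1,0,0,-120,0,0,0],[1,0,0,-130,0,0,0]]'
python3 -m creep '[[1,0,0,0,0,0,0],[1,0,0,0,0,0,0]]'
python3 - <<'E'
from h import *
from scipy.optimize import least_squares
im,d=vision.capture("scene"); save(im[100:300,200:500].repeat(2,0).repeat(2,1),'s4.png')
P=pts("scene",d,np.ones((400,640),bool)); q=P[(np.hypot(P[:,0]-.578,P[:,1]-.068)<.025)&(P[:,2]>.1)&(P[:,2]<.2)]
o=least_squares(lambda p:np.hypot(q[:,0]-p[0]-p[2]*(q[:,2]-.1),q[:,1]-p[1]-p[3]*(q[:,2]-.1))-.012,[.578,.068,0,0],loss='soft_l1',f_scale=.002)
print(len(q),o.x[:2].round(4),np.degrees(o.x[2:]).round(2),q[:,2].max()); s=r.sense(); print(s["time_s"])
E
```

```text
time_s: 10.78
tcp_pos: [0.5788, 0.0675, 0.4425]
ee_rot: [[0.382, -0.924, 0.007], [-0.924, -0.382, 0.001], [0.001, -0.007, -1.0]]
wrist_force: [0.2, -0.2, -0.3]
gripper_width: 0.999
gripper_force: 0.0
time_s: 10.95
tcp_pos: [0.5783, 0.0675, 0.438]
ee_rot: [[0.381, -0.924, 0.0], [-0.924, -0.381, 0.001], [-0.001, -0.0, -1.0]]
wrist_force: [-0.0, -0.3, -1.4]
gripper_width: 0.999
gripper_force: 0.0
360 [0.5785 0.0679] [-0.19 -0.05] 0.18629547521673695
11.0
```

View pics/s4.png

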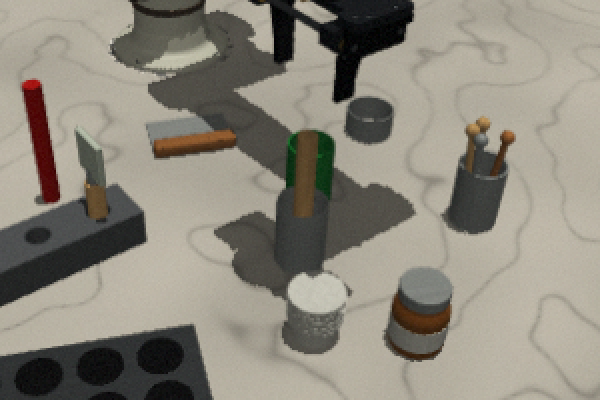

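The pin stands within 0.2° of vertical in the steel pot (crop ~307,170), its top at 186 mm. The gripper is clear and everything else is where it was.

```bash
python3 -c "
from station import r; print(r.finish_job())"
```

```text
the job is handed in; nothing more can be done
None
```

The rolling pin is standing upright on the bottom of the empty steel pot, lowered to the floor before I let go; the scraper and the full pot stayed where they were, and the job was handed in at about 11 s.

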